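Slide the yellow stock card to the scan field

ROBOT

A 6-joint arm with a two-finger parallel gripper is mounted at the origin on the work surface. World frame = base frame: x ahead of the robot, y to its left, z up, the work surface at z = 0. Lengths are in m, angles in rad, forces in N, time in s.
With the tool pointing down it reaches from about 0.425 to 0.95 m from the base axis. Payload 3.5 kg.
Tool frame: the origin (TCP) lies at the very end of the fingers, on their centre line; the grasp point (between the pads) lies 19 mm behind it (env.hold_point_z is the distance from the TCP to the grasp point, in m); z points along the fingers, y is the line along which they close (so a half turn about z gives the same grasp; the last joint's range is limited). The gripper opens to 85 mm and grips with 20 to 120 N. Pads are 22 mm wide; open, the fingers measure 114 mm over their backs; the gripper's body (76 mm by 85 mm) begins 54 mm behind the grasp point. The pads swing forward as they close: fully open they stand 13 mm farther back than shut.
Start: joints at [1.075, 0.286, 1.577, -0, 1.279, -0.15], TCP at [0.229, 0.635, 0.194] pointing down, gripper open.
Joint ranges: [-2.77, 2.77], [-0.9, 2.22], [0.21, 2.48], [-1.53, 4.67], [0.24, 2.81], [-2.84, 2.84]. Speed limits (rad/s): [2.79, 2.79, 3.14, 3.14, 3.14, 3.14].

INTERFACE

Orientations are given as a unit quaternion [x, y, z, w].
In Python, from workcell import env, vision gives the robot as it stands. The module is installed in compiled form; this text tells all that it offers.
- The arm moves only by the tool move_arm, never from a script. Its argument "motion" is one flat list of numbers, 7 for each row, row after row: the finger opening in mm, from 0 to 85.4, then the shift along the tool's x, y, z normalised to -1 to 1, where 1 is 0.025 m, then the turn, a rotation vector about the tool's x, y, z normalised to -1 to 1, where 1 is 0.1 rad. A call has 1 to 5 rows; each row shifts and turns the commanded pose from where the row before left it, along the tool's axes as they then stand; what a row does not reach is not made up. A row lasts 1/12 s, in which the tool goes at most 41.7 mm and 7.16 degrees, less where a joint would pass 70% of its speed; a pose out of reach is approached as far as the arm can. A call with a number of a shift or a turn outside -1 to 1 is refused whole. A call with a gripper value outside its range is refused whole. The fingers move at their own pace and stop on an object; "newtons" is the grip in N (left out, the last holds). Time passes only in rows, so rows that do not move let the fingers close. It gives the time, the measured TCP pose, the force, the opening and the grip force at its end, in the units of the state.
- env.state(): the state, without advancing time (a new reading comes with each control period).
- vision.get_image(name): name is "scene" or "top" or "wrist"; returns the picture (384x512x3 uint8, red, green, blue); there is no depth.
- vision.camera_params(name): a dict with "fov_y" (degrees; the focal length in pixels is half the picture's height over the tangent of half this angle, whatever the lens; pixels are square), "cx", "cy" (the principal point, pixels), "dist_coeffs" ([k1, k2, p1, p2, k3] as OpenCV has them; the pictures are not rectified), "cam_to_world" (4x4, takes a point from camera to world coordinates); the wrist camera has in their place "mount" (4x4, takes a point from camera to tool coordinates, whose origin is the TCP and whose axes are the flange's). Camera axes: x right, y up, looking along -z (the intrinsics and any distortion apply to the point x, -y, -z); pixel columns grow to the right and rows downward; lengths in m; the calibration is good to about 2 mm. A picture is of the moment at which its call begins: read the wrist's pose just before it. camera_params takes no time and is no camera call.
- env.close_job(): hands the job in; it is judged then, once.
The state is a dict: "time": time; "joint_pos": joint angles; "qd": joint speeds; "tau": joint torques, N m; "position": TCP position; "tool_rot": TCP orientation; "ft_force": force on the tool from outside, world axes, zero at the start; "torque": the same for the moment, N m; "opening": finger opening in m; "grip_force": force on a finger pad.
Only numpy, scipy, OpenCV 4.12 (cv2) and the standard library are available. Lean on these libraries where they do the work, as an engineer would, in place of code of your own. Each camera call takes 0.05 s, during which the arm holds its last target. There are 200 camera calls.

TASK

Three stiff stock cards lie in a low rack on the packing bench of a stockroom. Press down on the top of the yellow card, slide it out of its bay and across the bench, and leave it lying squarely in the middle of the green scan field marked with a white border. Keep it flat on the bench all the way (do not pick it up), and leave the blue and the red card in their bays.

Things in the scene. Friction and masses are not known exactly. Their poses are not given: they have to be found in the camera images.
- card_yellow: yellow loose plastic plate, 100 mm (its x) by 90 mm (its y), 4 mm thick, about 90 g, lying on the bench (z = 0) in one of three bays; black strip 34 x 76 mm across its middle, white bar label near its +x end. Origin at the centre of its underside, z up. Grippy top, slick underside: it follows a press of 5 to 25 N; two fingertips a little apart also turn it. It must go 115 mm along its own -x to clear its bay
- card_blue: blue card, same shape, axes and origin, in another bay; must stay. Each bay of the fixed aluminium rack: rails 8 mm high, 12 mm wide along both y sides of the card, about 6 mm clear of it, ending about 6 mm beyond its -x edge, and one across its +x end; open at -x, no floor of its own
- card_red: red card, same shape, axes and origin as the others, in another bay of the same rack; must stay
- field: the scan field: a green rectangle with a 5 mm white border, 126 mm (its x) by 116 mm (its y) over the border, printed flat on the bench (no height, nothing to climb), nearer to the robot than the rack. Origin at its centre on the bench top, z up. The card goes here with its 100 mm side along the field's 126 mm side
Things that resemble listed ones, but are neither listed nor needed, are in the scene too. Several things look just like the card_yellow: the one meant starts farthest to the robot's right.

How it is judged:
At the end, for the whole second after the job is handed in: the yellow card lies flat and still on the bench, its centre within 15 mm of the field's centre along each of the field's axes and its sides within 0.2 rad (11 degrees) of the field's; the blue and red cards lie in their bays, within 20 mm of where they started (x of card_yellow in the frame of field between -0.015 and 0.015 m and y of card_yellow in the frame of field between -0.015 and 0.015 m and angle between the x axis of card_yellow and the x axis of field, either way round below 0.2 rad and height (world z) of card_yellow below 0.004 m and angle between card_yellow's own z axis and vertical below 0.08 rad and linear speed of card_yellow below 0.01 m/s and distance of each of card_blue, card_red from where it was at the start of the episode below 0.02 m); the robot touches nothing.
It fails at once if the yellow card is lifted more than 15 mm off the bench or tipped by more than 0.25 rad (height (world z) of card_yellow above 0.015 m or angle between card_yellow's own z axis and vertical above 0.25 rad).
It fails at once if the blue or red card is moved more than 20 mm from where it started (distance of any of card_blue, card_red from where it was at the start of the episode above 0.02 m).
It also fails if it takes over 40 s, if anything falls off the work surface, if the arm or the gripper's body presses on something with over 40 N, if the wrist force passes 120 N, or if a joint passes its speed limit or range.

## Working session

There is one attempt and no reset: what is moved stays moved. The work goes in short steps, Python scripts to look and compute and a tool call to move; the robot and the scene stay as the last step left them, time stands still between calls to the robot, and variables do not carry over. Pictures are saved under pics/ and viewed, at most 10 in all, crops included, and the job is handed in when it is done.

Besides the shell and the picture viewer there is one more tool, called after "Request:" by a JSON object that holds its "api" and its "payload", one argument or row to a line. move_arm: Moves the arm, as the interface text tells. Its arguments: {"type":"object","properties":{"motion":{"type":"array"},"newtons":{"type":"number"}},"required":["motion"]}

```bash
mkdir -p pics; python3 - <<'E'
from workcell import env, vision
import cv2,numpy as np
s=env.state();print(s['time'],s['position'],s['tool_rot'],s['opening'],env.hold_point_z)
for n in("top","scene"):
    im=vision.get_image(n);np.save(n+'.npy',im);cv2.imwrite(f'pics/{n}0.png',im[...,::-1]);print(n,vision.camera_params(n))
print(vision.camera_params("wrist"))
E
```

```text
0.0 [0.22840244 0.63437557 0.19232547] [ 1.72033419e-01  9.85090374e-01 -1.14759045e-03 -3.75069652e-04] 0.08581221271584286 0.0187
top {'fov_y': 45.934050651816406, 'cx': 248.7657304567781, 'cy': 200.69786559707174, 'dist_coeffs': array([-0.17707122,  0.        ,  0.        ,  0.        ,  0.        ]), 'cam_to_world': array([[ 0.02635137,  0.99130299, -0.12893404,  0.49751186],
       [-0.99940604,  0.02899012,  0.0186318 ,  0.0776211 ],
       [ 0.02220757,  0.12836649,  0.99147812,  1.0539728 ],
       [ 0.        ,  0.        ,  0.        ,  1.        ]])}
scene {'fov_y': 45.72307418410786, 'cx': 256.53424055219796, 'cy': 187.35878244873174, 'dist_coeffs': array([-0.16501857,  0.        ,  0.        ,  0.        ,  0.        ]), 'cam_to_world': array([[-6.00105972e-01, -6.12790268e-01,  5.14160393e-01,
         1.17298158e+00],
       [ 7.99920462e-01, -4.59942183e-01,  3.85461338e-01,
         4.77061040e-01],
       [ 2.77096805e-04,  6.42605070e-01,  7.66197525e-01,
         8.79147912e-01],
       [ 0.00000000e+00,  0.00000000e+00,  0.00000000e+00,
         1.00000000e+00]])}
{'fov_y': 65.89324482183699, 'cx': 258.2399400909606, 'cy': 193.21550664675937, 'dist_coeffs': array([-0.07064346,  0.        ,  0.        ,  0.        ,  0.        ]), 'mount': array([[ 2.76189944e-04,  9.65114022e-01,  2.61829806e-01,
         6.63451322e-02],
       [ 9.99999926e-01, -3.36651350e-04,  1.86063673e-04,
         2.14650091e-04],
       [ 2.67718017e-04,  2.61829736e-01, -9.65114044e-01,
        -1.79660253e-01],
       [ 0.00000000e+00,  0.00000000e+00,  0.00000000e+00,
         1.00000000e+00]])}
```

View pics/top0.png

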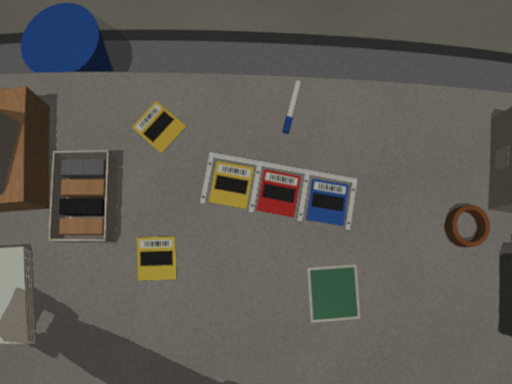

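View pics/scene0.png

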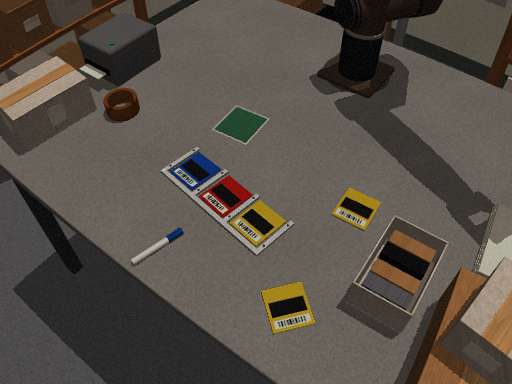

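The top view shows three yellow plates, at (158,127), (156,258) and (232,185). The red (279,192) and blue (328,201) cards are in the rack, and the field is at (333,293). The image right is the robot's right (-y), so the card in the rack at (232,185) is farthest right. Its label is on the side away from the robot, so its -x points towards the robot.

```bash
cat > h.py <<'E'
import cv2,numpy as np
from scipy.spatial.transform import Rotation as R
from workcell import env,vision
def cam(n,s=None):
    p=vision.camera_params(n)
    if n=="wrist":
        T=np.eye(4);T[:3,:3]=R.from_quat(s['tool_rot']).as_matrix();T[:3,3]=s['position'];M=T@p['mount']
    else: M=p['cam_to_world']
    f=192/np.tan(np.radians(p['fov_y']/2))
    return M,np.array([[f,0,p['cx']],[0,f,p['cy']],[0,0,1]]),p['dist_coeffs']
def rays(c,px):
    M,K,d=c;u=cv2.undistortPoints(np.float64(px).reshape(-1,1,2),K,d).reshape(-1,2)
    D=np.c_[u[:,0],-u[:,1],-np.ones(len(u))]@M[:3,:3].T
    return M[:3,3],D
def plane(c,px,z):
    o,D=rays(c,px);return (o+D*((z-o[2])/D[:,2])[:,None])[:,:2]
def tri(c1,p1,c2,p2):
    (o,D),(q,E)=rays(c1,[p1]),rays(c2,[p2]);d,e=D[0],E[0]
    t=np.linalg.lstsq(np.c_[d,-e],q-o,rcond=None)[0];a,b=o+d*t[0],q+e*t[1]
    return (a+b)/2,np.linalg.norm(a-b)
HSV=dict(yellow=((20,120,70),(32,255,255)),green=((60,90,30),(90,255,255)),red=((170,120,60),(180,255,255)),blue=((108,120,60),(125,255,255)))
def blobs(im,col,amin=400):
    m=cv2.inRange(cv2.cvtColor(im,cv2.COLOR_RGB2HSV),*map(np.array,HSV[col]))
    m=cv2.morphologyEx(m,cv2.MORPH_OPEN,np.ones((3,3)))
    cs=cv2.findContours(m,cv2.RETR_EXTERNAL,cv2.CHAIN_APPROX_NONE)[0]
    return [c.reshape(-1,2) for c in cs if cv2.contourArea(c)>amin]
def rect(c,px,z):
    """centre, sizes, angle (rad, long side) of blob on plane z"""
    P=plane(c,cv2.convexHull(np.int32(px)).reshape(-1,2),z)
    (x,y),(w,h),a=cv2.minAreaRect(np.float32(P*1000))
    if w<h:w,h,a=h,w,a+90
    a=(a+90)%180-90
    return np.array([x,y])/1000,(w,h),np.radians(a)
E
python3 - <<'E'
from h import *
for n in("top","scene"):
    im=np.load(n+'.npy')
    for col in HSV:
        for b in blobs(im,col,300):
            z=0 if col=="green" else .004
            c,sz,a=rect(cam(n),b,z);print(n,col,b.mean(0).round(),c.round(4),np.round(sz,1),round(a,3))
# two-view height of the rack card's centre (hull centroid) and field
def ctr(n,col,px):
    b=min(blobs(np.load(n+'.npy'),col,300),key=lambda b:np.hypot(*(b.mean(0)-px)))
    m=cv2.moments(cv2.convexHull(b.astype(np.int32)));return m['m10']/m['m00'],m['m01']/m['m00']
for col,a,b in(("yellow",(232,185),(258,224)),("green",(333,293),(241,124))):
    print(col,tri(cam("top"),ctr("top",col,a),cam("scene"),ctr("scene",col,b)))
im=np.load('top.npy')[140:330,190:370];cv2.imwrite('pics/crop.png',cv2.resize(im,None,fx=3,fy=3,interpolation=cv2.INTER_CUBIC)[...,::-1])
E
```

```text
top yellow [156. 263.] [0.4827 0.2688] [89.1 74. ] -1.532
top yellow [230. 189.] [0.6599 0.1028] [89.3 75.5] 1.416
top yellow [162. 130.] [0.8007 0.2712] [89.7 75.9] -0.687
top green [333. 293.] [ 0.4235 -0.1451] [109.9 100.1] 0.085
top blue [325. 205.] [ 0.6249 -0.1258] [87.7 73. ] 1.432
top blue [60. 39.] [1.0509 0.5621] [217.4 197.8] 1.551
scene yellow [287. 307.] [0.8056 0.2817] [101.1  90.5] 0.887
scene yellow [264. 225.] [0.6685 0.1021] [100.2  90.6] -0.149
scene yellow [360. 206.] [0.491  0.2699] [100.5  91.1] 0.055
scene green [241. 124.] [ 0.4199 -0.1446] [113.1 103.6] 0.082
yellow (array([ 0.65849447,  0.10649316, -0.00222954]), np.float64(0.008240519968106153))
green (array([ 0.42314377, -0.14329956,  0.00075623]), np.float64(0.001664703476117358))
```

View pics/crop.png

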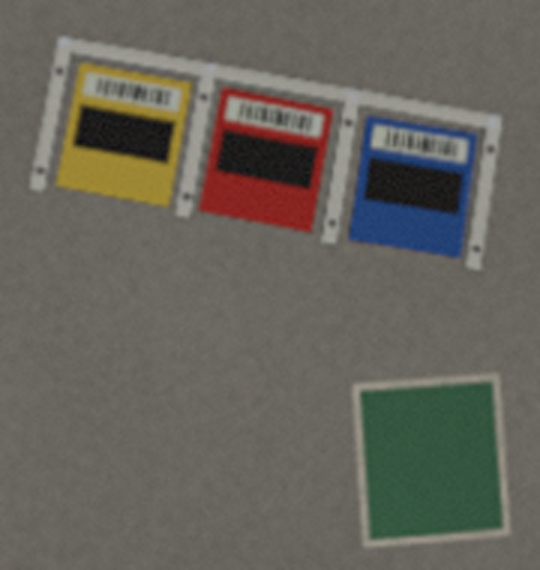

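The crop confirms the choice: the yellow card is in the left bay, label at the far end, and the rails splay slightly to +y towards the robot. The field is tilted the other way. The top mask cut the card off at its label. The scene view gives the full 100x90 size at (0.6685, 0.102), yaw -0.15. The field is at (0.422, -0.145), yaw about 0.083. I'll move the tool above the card.

Request:
{"api": "move_arm", "payload": {
  "motion": [40, -0.9, -0.8, 0, 0, 0, -0.97, 40, -0.9, -0.8, 0, 0, 0, -0.97, 40, -0.9, -0.8, 0, 0, 0, 0, 40, -0.9, -0.8, 0, 0, 0, 0, 40, -0.9, -0.8, 0, 0, 0, 0],
  "newtons": 40
}}

```text
time: 0.52
position: [0.3179, 0.5127, 0.193]
tool_rot: [0.076, 0.997, -0.0, -0.0]
ft_force: [0.2, 0.8, 1.0]
opening: 0.0398
grip_force: 0.0
```

Request:
{"api": "move_arm", "payload": {
  "motion": [40, -0.9, -0.8, 0, 0, 0, 0, 40, -0.9, -0.8, 0, 0, 0, 0, 40, -0.9, -0.8, 0, 0, 0, 0, 40, -0.9, -0.8, 0, 0, 0, 0, 40, -0.9, -0.8, 0, 0, 0, 0]
}}

```text
time: 0.93
position: [0.4142, 0.3969, 0.1932]
tool_rot: [0.076, 0.997, -0.0, -0.0]
ft_force: [0.2, 0.4, 0.0]
opening: 0.0397
grip_force: 0.0
```

Request:
{"api": "move_arm", "payload": {
  "motion": [40, -0.9, -0.8, 0, 0, 0, 0, 40, -0.9, -0.8, 0, 0, 0, 0, 40, -0.9, -0.8, 0, 0, 0, 0, 40, -0.9, -0.8, 0, 0, 0, 0, 40, -0.9, -0.8, 0, 0, 0, 0]
}}

```text
time: 1.35
position: [0.5102, 0.2811, 0.1932]
tool_rot: [0.076, 0.997, -0.0, -0.0]
ft_force: [0.0, 0.8, -0.5]
opening: 0.0405
grip_force: 0.0
```

Request:
{"api": "move_arm", "payload": {
  "motion": [40, -0.9, -0.8, 0, 0, 0, 0, 40, -0.9, -0.8, 0, 0, 0, 0, 40, -0.9, -0.8, 0, 0, 0, 0, 40, -0.9, -0.8, 0, 0, 0, 0, 40, 0, 0, 0, 0, 0, 0]
}}

```text
time: 1.77
position: [0.5893, 0.1855, 0.1931]
tool_rot: [0.078, 0.997, -0.001, 0.0]
ft_force: [1.4, 0.3, 0.2]
opening: 0.04
grip_force: 0.0
```

Request:
{"api": "move_arm", "payload": {
  "motion": [40, -0.9, -0.7, 0, 0, 0, 0, 40, -0.9, -0.7, 0, 0, 0, 0, 40, -0.9, -0.7, 0, 0, 0, 0, 40, -0.9, -0.7, 0, 0, 0, 0, 40, 0, 0, 0, 0, 0, 0]
}}

```text
time: 2.18
position: [0.6673, 0.1033, 0.1928]
tool_rot: [0.078, 0.997, -0.001, 0.0]
ft_force: [-0.2, -0.8, -0.1]
opening: 0.0401
grip_force: 0.0
```

```bash
python3 - <<'E'
from h import *
s=env.state();im=vision.get_image("wrist");np.save('w.npy',im);cv2.imwrite('pics/w1.png',im[...,::-1]);print(s['position'],s['joint_pos'])
c=cam("wrist",s)
for col in("yellow","red"):
    for b in blobs(im,col): print(col,b.mean(0),rect(c,b,.004))
E
```

```text
[0.6672728  0.10328689 0.19282962] [ 0.00427893  0.28733617  1.57707632 -0.00170898  1.27674146 -1.41053662]
yellow [401.40849673 239.05882353] (array([0.80524622, 0.2808042 ]), (98.79779052734375, 88.42818450927734), np.float64(0.891798905797166))
yellow [255.74462366 172.72580645] (array([0.66948254, 0.10198341]), (97.39452362060547, 87.58151245117188), np.float64(-0.15465482450697252))
yellow [377.93089431  22.1097561 ] (array([0.51561102, 0.27023969]), (89.2802734375, 53.37278366088867), np.float64(-1.5170870837673724))
```

View pics/w1.png

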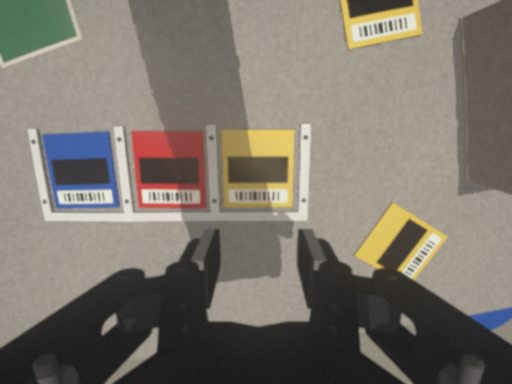

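The wrist view shows the card at (257,170) between the fingers, in the right-hand bay of this image. It measures (0.6695, 0.102), yaw -0.155, which agrees with the scene view. I'll check the height from two views and descend.

```bash
python3 - <<'E'
from h import *
s=env.state();w=np.load('w.npy');sc=np.load('scene.npy')
def ctr(im,px):
    b=min(blobs(im,'yellow',300),key=lambda b:np.hypot(*(b.mean(0)-px)))
    m=cv2.moments(cv2.convexHull(b.astype(np.int32)));return m['m10']/m['m00'],m['m01']/m['m00']
print(tri(cam("wrist",s),ctr(w,(256,172)),cam("scene"),ctr(sc,(264,225))))
E
```

```text
(array([0.66323013, 0.10910595, 0.00603242]), np.float64(0.009584372461196144))
```

Request:
{"api": "move_arm", "payload": {
  "motion": [40, -0.1, 0, 1, 0, 0, 0, 40, 0, 0, 1, 0, 0, 0, 40, 0, 0, 1, 0, 0, 0, 40, 0, 0, 1, 0, 0, 0, 40, 0, 0, 1, 0, 0, 0]
}}

```text
time: 2.65
position: [0.6663, 0.108, 0.0673]
tool_rot: [0.075, 0.997, 0.0, -0.001]
ft_force: [0.5, 0.0, 0.9]
opening: 0.0399
grip_force: 0.0
```

Request:
{"api": "move_arm", "payload": {
  "motion": [40, 0, 0, 1, 0, 0, 0, 40, 0, 0, 0.7, 0, 0, 0, 40, 0, 0, 0, 0, 0, 0]
}}

```text
time: 2.9
position: [0.6624, 0.1078, 0.0204]
tool_rot: [0.075, 0.997, -0.0, -0.005]
ft_force: [-0.5, -0.8, -1.1]
opening: 0.0403
grip_force: 0.0
```

Request:
{"api": "move_arm", "payload": {
  "motion": [40, 0, 0, 0, 0, 0, 0, 40, 0, 0, 0, 0, 0, 0]
}}

```text
time: 3.07
position: [0.6681, 0.1073, 0.0277]
tool_rot: [0.075, 0.997, 0.0, 0.001]
ft_force: [0.3, -1.1, 0.4]
opening: 0.0398
grip_force: 0.0
```

```bash
python3 - <<'E'
from h import *
s=env.state();print(s['position'],s['tool_rot'],s['joint_pos'])
im=vision.get_image("scene");np.save('scene1.npy',im)
w=vision.get_image("wrist");np.save('w2.npy',w)
cv2.imwrite('pics/s2.png',np.hstack([cv2.resize(im[100:292,160:352],(400,400)),cv2.resize(w,(400,300))[:, :].copy() if 0 else cv2.copyMakeBorder(cv2.resize(w,(400,300)),0,100,0,0,cv2.BORDER_CONSTANT)])[...,::-1])
E
```

```text
[0.66812532 0.10734448 0.02769869] [7.54621255e-02 9.97148241e-01 1.69139870e-04 9.07504974e-04] [ 9.55991910e-03  4.57285853e-01  1.67694792e+00  2.16469396e-04
  1.00552170e+00 -1.41028427e+00]
```

View pics/s2.png

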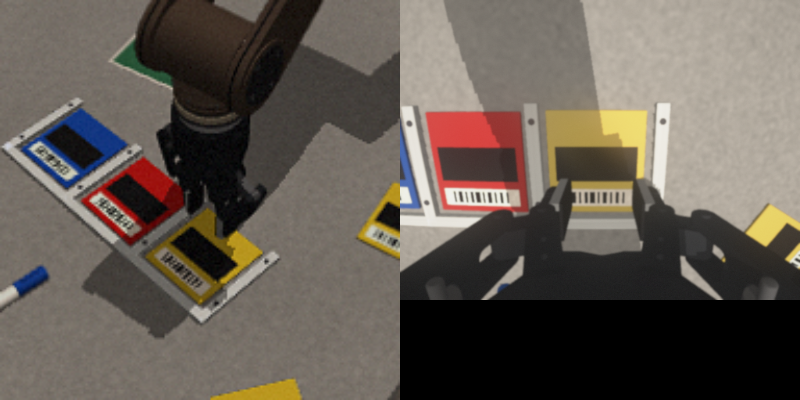

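Fingers straddle the card's centre from above, offset about 5 mm to +y. I'll correct that and check the height with the static hover data.

```bash
python3 - <<'E'
from h import *
s=dict(position=[.66727,.10329,.19283],tool_rot=[.078,.997,-.001,0.])
w=np.load('w.npy');sc=np.load('scene.npy')
def corners(im,px):
    b=min(blobs(im,'yellow',300),key=lambda b:np.hypot(*(b.mean(0)-px)))
    return cv2.boxPoints(cv2.minAreaRect(b.astype(np.float32))),cv2.approxPolyDP(cv2.convexHull(b.astype(np.int32)),4,True).reshape(-1,2)
a=corners(w,(256,172))[1];b=corners(sc,(264,225))[1];print(a.tolist(),b.tolist())
A=plane(cam("wrist",s),a,.004);B=plane(cam("scene"),b,.004)
for i,p in enumerate(A):
    j=np.argmin(np.hypot(*(B-p).T));print(tri(cam("wrist",s),a[i],cam("scene"),b[j]))
E
```

```text
[[292, 130], [291, 205], [226, 206], [223, 132]] [[261, 201], [284, 222], [254, 244], [251, 206]]
(array([ 0.62847215,  0.15116067, -0.00145446]), np.float64(0.0011297717229394552))
(array([0.72352673, 0.13563709, 0.00525376]), np.float64(0.004320217150197536))
(array([0.6850861 , 0.07888624, 0.07255042]), np.float64(0.029298741906702692))
(array([0.61582334, 0.06982552, 0.00539268]), np.float64(0.0052532348175198685))
```

Request:
{"api": "move_arm", "payload": {
  "motion": [40, 0, -0.2, 0.4, 0, 0, 0, 40, 0, 0, 0.3, 0, 0, 0, 40, 0, 0, 0, 0, 0, 0]
}}

```text
time: 3.42
position: [0.6653, 0.1012, 0.0067]
tool_rot: [0.076, 0.997, -0.0, -0.002]
ft_force: [-0.9, -0.0, -0.5]
opening: 0.0402
grip_force: 0.0
```

Request:
{"api": "move_arm", "payload": {
  "motion": [40, 0, 0, 0, 0, 0, 0]
}}

```text
time: 3.5
position: [0.6659, 0.1014, 0.0075]
tool_rot: [0.076, 0.997, -0.0, -0.001]
ft_force: [0.5, 0.4, -0.2]
opening: 0.0402
grip_force: 0.0
```

Request:
{"api": "move_arm", "payload": {
  "motion": [40, 0, 0, 0.1, 0, 0, 0, 40, 0, 0, 0, 0, 0, 0]
}}

```text
time: 3.67
position: [0.6667, 0.1016, 0.0059]
tool_rot: [0.076, 0.997, -0.0, -0.0]
ft_force: [-0.6, -0.5, 0.1]
opening: 0.0402
grip_force: 0.0
```

Request:
{"api": "move_arm", "payload": {
  "motion": [40, 0, 0, 0.08, 0, 0, 0, 40, 0, 0, 0, 0, 0, 0]
}}

```text
time: 3.83
position: [0.6667, 0.1016, 0.004]
tool_rot: [0.076, 0.997, -0.0, -0.0]
ft_force: [0.1, 0.8, -0.2]
opening: 0.0398
grip_force: 0.0
```

Request:
{"api": "move_arm", "payload": {
  "motion": [40, 0, 0, 0.06, 0, 0, 0, 40, 0, 0, 0, 0, 0, 0]
}}

```text
time: 4.0
position: [0.6667, 0.1017, 0.0025]
tool_rot: [0.076, 0.997, -0.0, -0.0]
ft_force: [-0.7, -0.0, -0.4]
opening: 0.0401
grip_force: 0.0
```

Request:
{"api": "move_arm", "payload": {
  "motion": [40, 0, 0, 0.06, 0, 0, 0, 40, 0, 0, 0, 0, 0, 0]
}}

```text
time: 4.17
position: [0.6666, 0.1017, 0.001]
tool_rot: [0.076, 0.997, -0.0, -0.0]
ft_force: [-0.2, 0.4, 0.0]
opening: 0.0401
grip_force: 0.0
```

Request:
{"api": "move_arm", "payload": {
  "motion": [40, 0, 0, 0.04, 0, 0, 0, 40, 0, 0, 0, 0, 0, 0]
}}

```text
time: 4.33
position: [0.6667, 0.1016, 0.0]
tool_rot: [0.076, 0.997, -0.0, -0.0]
ft_force: [-1.0, -0.5, -0.1]
opening: 0.0398
grip_force: 0.0
```

Request:
{"api": "move_arm", "payload": {
  "motion": [40, 0, 0, 0.04, 0, 0, 0, 40, 0, 0, 0, 0, 0, 0]
}}

```text
time: 4.5
position: [0.6667, 0.1016, -0.001]
tool_rot: [0.076, 0.997, -0.0, -0.0]
ft_force: [0.0, 0.3, -0.4]
opening: 0.0396
grip_force: 0.0
```

Request:
{"api": "move_arm", "payload": {
  "motion": [40, 0, 0, 0.04, 0, 0, 0, 40, 0, 0, 0, 0, 0, 0]
}}

```text
time: 4.67
position: [0.6667, 0.1016, -0.002]
tool_rot: [0.076, 0.997, -0.0, -0.0]
ft_force: [-0.2, -0.6, 0.7]
opening: 0.0397
grip_force: 0.0
```

Request:
{"api": "move_arm", "payload": {
  "motion": [40, 0, 0, 0.03, 0, 0, 0, 40, 0, 0, 0, 0, 0, 0]
}}

```text
time: 4.83
position: [0.6667, 0.1016, -0.0027]
tool_rot: [0.076, 0.997, -0.0, -0.0]
ft_force: [-0.1, -0.8, 0.5]
opening: 0.0397
grip_force: 0.0
```

Request:
{"api": "move_arm", "payload": {
  "motion": [40, 0, 0, 0.03, 0, 0, 0, 40, 0, 0, 0, 0, 0, 0]
}}

```text
time: 5.0
position: [0.6667, 0.1016, -0.0034]
tool_rot: [0.076, 0.997, -0.0, -0.0]
ft_force: [0.1, 0.7, -0.4]
opening: 0.0402
grip_force: 0.0
```

Request:
{"api": "move_arm", "payload": {
  "motion": [40, 0, 0, 0.03, 0, 0, 0, 40, 0, 0, 0, 0, 0, 0]
}}

```text
time: 5.17
position: [0.6667, 0.1016, -0.0042]
tool_rot: [0.076, 0.997, -0.0, -0.0]
ft_force: [0.5, 0.1, -0.0]
opening: 0.0401
grip_force: 0.0
```

Request:
{"api": "move_arm", "payload": {
  "motion": [40, 0, 0, 0.02, 0, 0, 0, 40, 0, 0, 0, 0, 0, 0]
}}

```text
time: 5.33
position: [0.6668, 0.1016, -0.0046]
tool_rot: [0.076, 0.997, -0.0, -0.0]
ft_force: [-0.2, 0.1, 0.3]
opening: 0.0399
grip_force: 0.0
```

Request:
{"api": "move_arm", "payload": {
  "motion": [40, 0, 0, 0.02, 0, 0, 0, 40, 0, 0, 0, 0, 0, 0]
}}

```text
time: 5.5
position: [0.6668, 0.1016, -0.0051]
tool_rot: [0.076, 0.997, -0.0, -0.0]
ft_force: [0.5, -0.1, -0.5]
opening: 0.0399
grip_force: 0.0
```

Request:
{"api": "move_arm", "payload": {
  "motion": [40, 0, 0, 0.03, 0, 0, 0, 40, 0, 0, 0, 0, 0, 0]
}}

```text
time: 5.67
position: [0.6667, 0.1016, -0.0059]
tool_rot: [0.076, 0.997, -0.0, -0.0]
ft_force: [0.2, -1.1, 0.2]
opening: 0.0402
grip_force: 0.0
```

Request:
{"api": "move_arm", "payload": {
  "motion": [40, 0, 0, 0.03, 0, 0, 0, 40, 0, 0, 0, 0, 0, 0]
}}

```text
time: 5.83
position: [0.6667, 0.1016, -0.0067]
tool_rot: [0.076, 0.997, -0.0, -0.0]
ft_force: [0.4, 0.4, 1.2]
opening: 0.0399
grip_force: 0.0
```

Request:
{"api": "move_arm", "payload": {
  "motion": [40, 0, 0, 0.03, 0, 0, 0, 40, 0, 0, 0, 0, 0, 0]
}}

```text
time: 6.0
position: [0.6667, 0.1016, -0.0075]
tool_rot: [0.076, 0.997, -0.0, -0.0]
ft_force: [0.5, -0.8, 0.6]
opening: 0.0399
grip_force: 0.0
```

Request:
{"api": "move_arm", "payload": {
  "motion": [40, 0, 0, 0.02, 0, 0, 0, 40, 0, 0, 0, 0, 0, 0]
}}

```text
time: 6.17
position: [0.6667, 0.1016, -0.0079]
tool_rot: [0.076, 0.997, -0.0, -0.0]
ft_force: [-0.4, -0.1, 0.5]
opening: 0.04
grip_force: 0.0
```

Request:
{"api": "move_arm", "payload": {
  "motion": [40, 0, 0, 0.02, 0, 0, 0, 40, 0, 0, 0, 0, 0, 0]
}}

```text
time: 6.33
position: [0.6668, 0.1016, -0.0083]
tool_rot: [0.076, 0.997, -0.0, -0.0]
ft_force: [-0.8, 0.6, 0.5]
opening: 0.0398
grip_force: 0.0
```

```bash
python3 - <<'E'
from h import *
s=env.state();print(s['position'],s['ft_force'],s['opening'])
im=vision.get_image("scene")
w=vision.get_image("wrist")
cv2.imwrite('pics/s3.png',np.hstack([cv2.resize(im[170:270,200:300],(400,400)),cv2.resize(w[100:384,100:384],(400,400))])[...,::-1])
E
```

```text
[ 0.66678037  0.10161482 -0.00834367] [-0.82481566  0.61692461  0.53225103] 0.03983113020632235
```

View pics/s3.png

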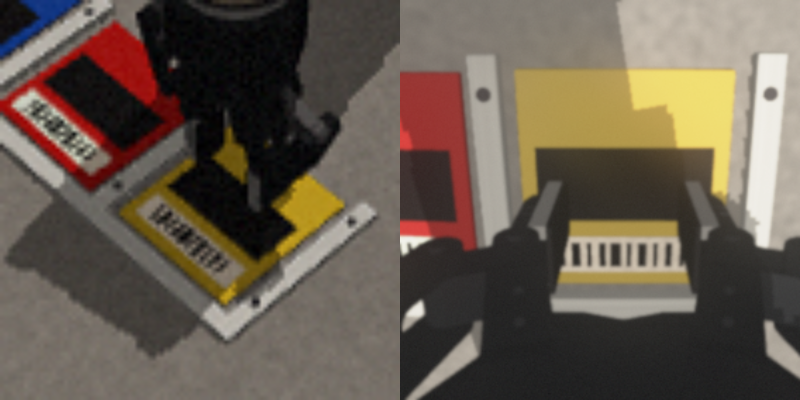

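Fingertips hang just over the black strip, centred on the card and well inside the rails. I'll keep lowering.

Request:
{"api": "move_arm", "payload": {
  "motion": [40, 0, 0, 0.025, 0, 0, 0, 40, 0, 0, 0, 0, 0, 0]
}}

```text
time: 6.6
position: [0.6667, 0.1016, -0.009]
tool_rot: [0.076, 0.997, -0.0, -0.0]
ft_force: [-0.2, -1.2, -0.3]
opening: 0.0403
grip_force: 0.0
```

Request:
{"api": "move_arm", "payload": {
  "motion": [40, 0, 0, 0.025, 0, 0, 0, 40, 0, 0, 0, 0, 0, 0]
}}

```text
time: 6.77
position: [0.6667, 0.1016, -0.0097]
tool_rot: [0.076, 0.997, -0.0, -0.0]
ft_force: [-0.7, 0.2, -0.9]
opening: 0.04
grip_force: 0.0
```

Request:
{"api": "move_arm", "payload": {
  "motion": [40, 0, 0, 0.025, 0, 0, 0, 40, 0, 0, 0, 0, 0, 0]
}}

```text
time: 6.93
position: [0.6667, 0.1016, -0.0103]
tool_rot: [0.076, 0.997, -0.0, -0.0]
ft_force: [0.9, -0.3, 0.9]
opening: 0.0402
grip_force: 0.0
```

Request:
{"api": "move_arm", "payload": {
  "motion": [40, 0, 0, 0.025, 0, 0, 0, 40, 0, 0, 0, 0, 0, 0]
}}

```text
time: 7.1
position: [0.6667, 0.1016, -0.0109]
tool_rot: [0.076, 0.997, 0.0, -0.0]
ft_force: [-1.3, 0.7, 0.3]
opening: 0.0404
grip_force: 0.0
```

Request:
{"api": "move_arm", "payload": {
  "motion": [40, 0, 0, 0.025, 0, 0, 0, 40, 0, 0, 0, 0, 0, 0]
}}

```text
time: 7.27
position: [0.6667, 0.1016, -0.0115]
tool_rot: [0.076, 0.997, -0.0, -0.0]
ft_force: [0.2, -0.1, -0.1]
opening: 0.04
grip_force: 0.0
```

Request:
{"api": "move_arm", "payload": {
  "motion": [40, 0, 0, 0.025, 0, 0, 0, 40, 0, 0, 0, 0, 0, 0]
}}

```text
time: 7.43
position: [0.6667, 0.1016, -0.0121]
tool_rot: [0.076, 0.997, -0.0, -0.0]
ft_force: [0.0, -0.9, 0.4]
opening: 0.0401
grip_force: 0.0
```

Request:
{"api": "move_arm", "payload": {
  "motion": [40, 0, 0, 0.025, 0, 0, 0, 40, 0, 0, 0, 0, 0, 0]
}}

```text
time: 7.6
position: [0.6668, 0.1016, -0.0128]
tool_rot: [0.076, 0.997, -0.0, -0.0]
ft_force: [0.5, 0.3, 0.5]
opening: 0.0402
grip_force: 0.0
```

Request:
{"api": "move_arm", "payload": {
  "motion": [40, 0, 0, 0.025, 0, 0, 0, 40, 0, 0, 0, 0, 0, 0]
}}

```text
time: 7.77
position: [0.6667, 0.1016, -0.0134]
tool_rot: [0.076, 0.997, -0.0, -0.0]
ft_force: [0.5, -0.1, -0.0]
opening: 0.0407
grip_force: 0.0
```

```bash
python3 - <<'E'
from h import *
s=env.state();print(s['position'],s['ft_force'],s['tau'])
im=vision.get_image("scene")
w=vision.get_image("wrist")
cv2.imwrite('pics/s4.png',np.hstack([cv2.resize(im[190:250,225:285],(400,400),interpolation=cv2.INTER_CUBIC),cv2.resize(w[184:324,150:360],(400,400),interpolation=cv2.INTER_CUBIC)])[...,::-1])
E
```

```text
[ 0.66672738  0.10160717 -0.01341882] [ 0.53400536 -0.05526535 -0.03994964] [-8.18378554e-03 -4.39864898e+01 -2.44706672e+01 -2.07371463e-04
 -1.01191836e-02  6.83077104e-06]
```

View pics/s4.png

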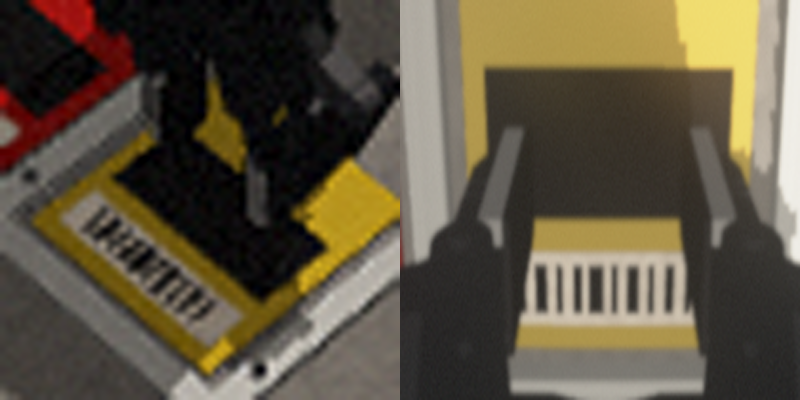

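Request:
{"api": "move_arm", "payload": {
  "motion": [40, 0, 0, 0.03, 0, 0, 0, 40, 0, 0, 0, 0, 0, 0]
}}

```text
time: 8.03
position: [0.6667, 0.1016, -0.0142]
tool_rot: [0.076, 0.997, -0.0, -0.0]
ft_force: [0.6, -0.5, 0.1]
opening: 0.0402
grip_force: 0.0
```

Request:
{"api": "move_arm", "payload": {
  "motion": [40, 0, 0, 0.03, 0, 0, 0, 40, 0, 0, 0, 0, 0, 0]
}}

```text
time: 8.2
position: [0.6667, 0.1016, -0.0149]
tool_rot: [0.076, 0.997, -0.0, -0.0]
ft_force: [0.6, -0.3, -0.6]
opening: 0.0401
grip_force: 0.0
```

Request:
{"api": "move_arm", "payload": {
  "motion": [40, 0, 0, 0.03, 0, 0, 0, 40, 0, 0, 0, 0, 0, 0]
}}

```text
time: 8.37
position: [0.6667, 0.1016, -0.0157]
tool_rot: [0.076, 0.997, -0.0, -0.0]
ft_force: [-0.2, 0.0, -0.6]
opening: 0.0399
grip_force: 0.0
```

```bash
python3 - <<'E'
from h import *
p=vision.camera_params("wrist");w=np.load('w.npy');print(w.shape)
g=cv2.inRange(cv2.cvtColor(w,cv2.COLOR_RGB2HSV),(18,70,60),(34,255,255))
M,K,d=cam("wrist",env.state())
for z,h in((0.1928,.004),):
  for px,L in(((401,239),0),((256,172),0)):
    cs=[c.reshape(-1,2) for c in cv2.findContours(g,cv2.RETR_EXTERNAL,cv2.CHAIN_APPROX_NONE)[0] if len(c)>80]
    b=min(cs,key=lambda c:np.hypot(*(c.mean(0)-px)))
    (cx,cy),(a,e),ang=cv2.minAreaRect(b.astype(np.float32))
    bp=cv2.boxPoints(((cx,cy),(a+1,e+1),ang)) # pixel centres -> edges
    bp=cv2.approxPolyDP(cv2.convexHull(b),5,True).reshape(-1,2).astype(float)
    print(bp.tolist(), a+1,e+1)
    if len(bp)!=4: continue
    bp+= (bp-bp.mean(0))/np.abs(bp-bp.mean(0))*.5
    l=np.hypot(*(np.roll(bp,-1,0)-bp).T)
    for o in([(-50,-45),(50,-45),(50,45),(-50,45)],[(-45,-50),(45,-50),(45,50),(-45,50)]):
      for q in (bp,bp[::-1]):
        O=np.c_[np.array(o,float),np.zeros(4)]/1000
        ok,r,t=cv2.solvePnP(O,q.copy(),K,d,flags=cv2.SOLVEPNP_IPPE)
        err=np.abs(cv2.projectPoints(O,r,t,K,d)[0].reshape(-1,2)-q).max()
        tt=t.ravel()*[1,-1,-1];print(err,(p['mount']@np.r_[tt,1])[:3])
E
```

```text
(384, 512, 3)
[[392.0, 202.0], [447.0, 236.0], [414.0, 280.0], [354.0, 255.0]] 67.52074432373047 71.97947692871094
2.0400241887158472 [-0.11469819  0.20756731  0.2060528 ]
2.0400241887157335 [-0.11469819  0.20756731  0.2060528 ]
3.5385010390839398 [-0.11499703  0.2054196   0.20580464]
3.538501039083826 [-0.11499703  0.2054196   0.20580464]
[[293.0, 129.0], [292.0, 206.0], [224.0, 207.0], [221.0, 130.0]] 79.0 74.0
0.09944461178326947 [-0.00241892 -0.00069079  0.19004924]
0.0994446117829284 [-0.00241892 -0.00069079  0.19004924]
3.674115316587816 [0.00464429 0.00275342 0.15762718]
3.6741153165870912 [0.00464429 0.00275342 0.15762718]
```

```bash
python3 - <<'E'
from h import *
s=env.state();w=vision.get_image("wrist");c=cam("wrist",s);print(s['position'],s['joint_pos'])
h=cv2.cvtColor(w,cv2.COLOR_RGB2HSV)
y=cv2.inRange(h,(18,70,60),(34,255,255))
for r in(155,165,175,185,195):
    x=np.where(y[r,180:370])[0]+180
    a,b=x.min()-.5,x.max()+.5
    # plane height so that chord (perp. to card x to first order) is 90 mm
    zs=np.linspace(-.03,.04,701);L=[np.hypot(*np.diff(plane(c,[[a,r],[b,r]],z),axis=0)[0]) for z in zs]
    print(r,a,b,'z for 90mm',zs[np.argmin(np.abs(np.array(L)-.09))])
cv2.imwrite('pics/w5.png',w[100:384,120:400][...,::-1].repeat(2,0).repeat(2,1))
E
```

```text
[ 0.6667157   0.10161199 -0.01568263] [ 1.07777584e-03  5.12808015e-01  1.69058591e+00 -2.86700154e-05
  9.38411232e-01 -1.41790299e+00]
155 179.5 341.5 z for 90mm 0.0006000000000000033
165 179.5 341.5 z for 90mm 0.0020000000000000018
175 179.5 340.5 z for 90mm 0.0023999999999999994
185 179.5 339.5 z for 90mm 0.002800000000000004
195 179.5 339.5 z for 90mm 0.004200000000000002
```

View pics/w5.png

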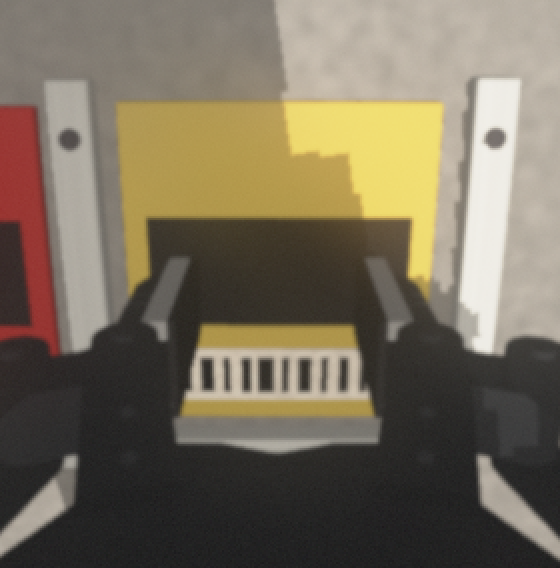

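The wrist view shows the card and strip undisturbed, with both pads above the strip (tips near (209,229) and (307,229)). I'll estimate the true tip height from the scene ray.

```bash
python3 - <<'E'
from h import *
s=env.state()
for z in(0,.004,.01,.02,.03,.04):
    T=R.from_quat(s['tool_rot']).as_matrix()
    a=plane(cam("scene"),[[263.7,222]],z)[0]
    b=plane(cam("wrist",s),[[215,229],[302.5,229]],z-.0023)
    f=lambda p:((p-s['position'][:2])@T[:2,:2]).round(4)
    print(z,'scene tip tool xy',f(a),'wrist L,R',f(b[0]),f(b[1]))
E
```

```text
0 scene tip tool xy [0.0097 0.0097] wrist L,R [-0.0012 -0.0259] [-0.0012  0.0269]
0.004 scene tip tool xy [0.0077 0.0117] wrist L,R [ 0.0004 -0.0252] [0.0005 0.0263]
0.01 scene tip tool xy [0.0046 0.0147] wrist L,R [ 0.0029 -0.0243] [0.0029 0.0253]
0.02 scene tip tool xy [-0.0006  0.0197] wrist L,R [ 0.0069 -0.0227] [0.0069 0.0237]
0.03 scene tip tool xy [-0.0057  0.0246] wrist L,R [ 0.011  -0.0212] [0.011  0.0221]
0.04 scene tip tool xy [-0.0109  0.0296] wrist L,R [ 0.015  -0.0196] [0.0151 0.0205]
```

Both views put the pad tips about 30 mm above the card, so the tips end well behind the reported TCP. I'll trust the images and descend with force as the guard.

Request:
{"api": "move_arm", "payload": {
  "motion": [40, 0, 0, 0.06, 0, 0, 0, 40, 0, 0, 0.06, 0, 0, 0, 40, 0, 0, 0.06, 0, 0, 0, 40, 0, 0, 0, 0, 0, 0]
}}

```text
time: 8.75
position: [0.6664, 0.1016, -0.0206]
tool_rot: [0.076, 0.997, -0.0, -0.0]
ft_force: [-0.1, 0.2, -1.0]
opening: 0.0399
grip_force: 0.0
```

```bash
python3 - <<'E'
from h import *
s=env.state();print(s['position'],s['ft_force'],s['torque'],s['opening'])
w=vision.get_image("wrist");sc=vision.get_image("scene");t=vision.get_image("top")
y=cv2.inRange(cv2.cvtColor(w,cv2.COLOR_RGB2HSV),(18,70,60),(34,255,255))
c=cam("wrist",s)
for r in(150,160,170):
    x=np.where(y[r,150:380])[0]+150;a,b=x.min()-.5,x.max()+.5
    zs=np.linspace(-.05,.05,1001);L=[np.hypot(*np.diff(plane(c,[[a,r],[b,r]],z),axis=0)[0]) for z in zs]
    print(r,a,b,zs[np.argmin(np.abs(np.array(L)-.09))])
cv2.imwrite('pics/x6.png',np.hstack([cv2.resize(sc[190:250,225:285],(400,400),interpolation=cv2.INTER_CUBIC),cv2.resize(w[150:290,170:345],(400,400),interpolation=cv2.INTER_CUBIC)])[...,::-1])
E
```

```text
[ 0.66640969  0.1016203  -0.02058286] [-0.13224869  0.1538292  -0.99341398] [0.0051839  0.0606516  0.05403125] 0.03985946384195721Traceback (most recent call last):
  File "<stdin>", line 7, in <module>
    return umr_minimum(a, axis, None, out, keepdims, initial, where)
ValueError: zero-size array to reduction operation minimum which has no identity
```

Request:
{"api": "move_arm", "payload": {
  "motion": [40, 0, 0, 0.06, 0, 0, 0, 40, 0, 0, 0.06, 0, 0, 0, 40, 0, 0, 0.06, 0, 0, 0, 40, 0, 0, 0, 0, 0, 0]
}}

```text
time: 9.23
position: [0.6665, 0.1016, -0.025]
tool_rot: [0.076, 0.997, -0.0, -0.0]
ft_force: [-1.1, 0.2, -0.4]
opening: 0.0398
grip_force: 0.0
```

```bash
python3 - <<'E'
from h import *
s=env.state();print(s['position'],s['ft_force'],s['torque'],s['opening'])
w=vision.get_image("wrist");sc=vision.get_image("scene")
y=cv2.inRange(cv2.cvtColor(w,cv2.COLOR_RGB2HSV),(18,70,60),(34,255,255))
c=cam("wrist",s)
for r in range(160,200,10):
    x=np.where(y[r,150:380])[0]+150
    if len(x)<50: continue
    a,b=x.min()-.5,x.max()+.5
    zs=np.linspace(-.05,.05,1001);L=[np.hypot(*np.diff(plane(c,[[a,r],[b,r]],z),axis=0)[0]) for z in zs]
    print(r,a,b,zs[np.argmin(np.abs(np.array(L)-.09))])
cv2.imwrite('pics/x6.png',np.hstack([cv2.resize(sc[190:250,225:285],(400,400),interpolation=cv2.INTER_CUBIC),cv2.resize(w[150:290,170:345],(400,400),interpolation=cv2.INTER_CUBIC)])[...,::-1])
E
```

```text
[ 0.66645403  0.10158112 -0.02502602] [-1.13716048  0.23304433 -0.38693517] [ 0.00421985 -0.01097537 -0.00999598] 0.03982677474014092
160 172.5 346.5 0.0032999999999999974
170 173.5 345.5 0.002799999999999997
180 173.5 345.5 0.004200000000000002
190 174.5 344.5 0.003700000000000002
```

View pics/x6.png

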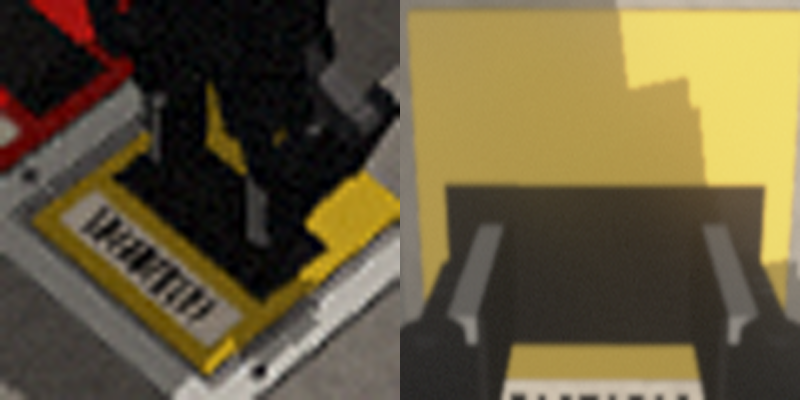

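The pads are still above the strip: the scene tip moved to about (264,226), and the card plane still reads z = 3.5 mm. About 17-24 mm remains.

Request:
{"api": "move_arm", "payload": {
  "motion": [40, 0, 0, 0.1, 0, 0, 0, 40, 0, 0, 0.1, 0, 0, 0, 40, 0, 0, 0.1, 0, 0, 0, 40, 0, 0, 0, 0, 0, 0]
}}

```text
time: 9.67
position: [0.6662, 0.1016, -0.0329]
tool_rot: [0.076, 0.997, -0.0, -0.001]
ft_force: [0.2, 1.0, -0.3]
opening: 0.0401
grip_force: 0.0
```

Request:
{"api": "move_arm", "payload": {
  "motion": [40, 0, 0, 0.04, 0, 0, 0, 40, 0, 0, 0.04, 0, 0, 0, 40, 0, 0, 0, 0, 0, 0]
}}

```text
time: 9.92
position: [0.6667, 0.1016, -0.0343]
tool_rot: [0.076, 0.997, -0.0, -0.0]
ft_force: [0.0, 1.5, -1.0]
opening: 0.0399
grip_force: 0.0
```

Request:
{"api": "move_arm", "payload": {
  "motion": [40, 0, 0, 0.04, 0, 0, 0, 40, 0, 0, 0.04, 0, 0, 0, 40, 0, 0, 0, 0, 0, 0]
}}

```text
time: 10.17
position: [0.6671, 0.1016, -0.035]
tool_rot: [0.076, 0.997, -0.0, 0.0]
ft_force: [-2.2, 0.0, 4.6]
opening: 0.0403
grip_force: 2.2
```

Contact at 4.6 N. I'll press slightly more.

Request:
{"api": "move_arm", "payload": {
  "motion": [40, 0, 0, 0.04, 0, 0, 0, 40, 0, 0, 0, 0, 0, 0]
}}

```text
time: 10.33
position: [0.6673, 0.1016, -0.035]
tool_rot: [0.076, 0.997, -0.0, -0.0]
ft_force: [-3.6, 0.3, 8.5]
opening: 0.0399
grip_force: 4.3
```

Request:
{"api": "move_arm", "payload": {
  "motion": [40, 0, 0, 0.04, 0, 0, 0, 40, 0, 0, 0, 0, 0, 0]
}}

```text
time: 10.5
position: [0.6675, 0.1017, -0.035]
tool_rot: [0.076, 0.997, -0.0, 0.0]
ft_force: [-5.5, -0.7, 12.0]
opening: 0.04
grip_force: 6.0
```

Request:
{"api": "move_arm", "payload": {
  "motion": [40, 0.1, 0, 0, 0, 0, 0, 40, 0.2, 0, 0, 0, 0, 0, 40, 0.2, 0, 0, 0, 0, 0, 40, 0.1, 0, 0, 0, 0, 0, 40, 0, 0, 0, 0, 0, 0]
}}

```text
time: 10.92
position: [0.6553, 0.1037, -0.035]
tool_rot: [0.076, 0.997, 0.0, 0.004]
ft_force: [1.9, -0.3, 6.7]
opening: 0.0401
grip_force: 3.6
```

```bash
cat > look.py <<'E'
from h import *
s=env.state();print(s['time'],s['position'],s['ft_force'])
q=s['tool_rot'];print('toolx yaw',2*np.arctan2(q[1],q[0]))
w=vision.get_image("wrist");c=cam("wrist",s)
y=cv2.inRange(cv2.cvtColor(w,cv2.COLOR_RGB2HSV),(18,70,60),(34,255,255))
cs=[k.reshape(-1,2) for k in cv2.findContours(y,cv2.RETR_EXTERNAL,cv2.CHAIN_APPROX_NONE)[0] if cv2.contourArea(k)>2000]
b=min(cs,key=lambda k:abs(k.mean(0)[0]-256))
# front (-x) edge: topmost yellow pixel per column, line fit on the plane
x0,x1=b[:,0].min(),b[:,0].max()
P=plane(c,[(x,b[b[:,0]==x,1].min()-.5) for x in range(x0+8,x1-8)],.004)
vx,vy,px,py=cv2.fitLine(np.float32(P),cv2.DIST_HUBER,0,.001,.001).ravel()
if vy<0:vx,vy=-vx,-vy
top=b[:,1].min()
# sides at rows just under the front edge
E_=plane(c,[(v,r) for r in range(top+8,top+25) for v in(b[b[:,1]==r,0].min()-.5,b[b[:,1]==r,0].max()+.5)],.004)
n=np.array([vx,vy]);u=np.array([-vy,vx]) # u = card -x
m=P.mean(0)
sy=(E_-m)@n;mid=(sy[0::2].mean()+sy[1::2].mean())/2
cen=m+n*mid-u*.05
print('card width',np.ptp([sy[0::2].mean(),sy[1::2].mean()]),'centre',cen,'yaw',np.arctan2(-u[1],-u[0]),'top row',top)
g=blobs(w,'green')
for k in g: print('green',k.mean(0),rect(c,k,0))
cv2.imwrite('pics/last.png',w[...,::-1])
E
python3 look.py
```

```text
10.9167 [ 0.65525022  0.1037298  -0.03503087] [ 1.88068237 -0.30645873  6.7285968 ]
toolx yaw 2.9898969488798053
card width 0.08949505556330897 centre [0.65730011 0.10405842] yaw -0.15445909 top row 154
```

The card follows rigidly. I'll add a little press and go on.

Request:
{"api": "move_arm", "payload": {
  "motion": [40, 0.2, 0, 0.06, 0, 0, 0, 40, 0.3, 0, 0, 0, 0, 0, 40, 0.3, 0, 0, 0, 0, 0, 40, 0.3, 0, 0, 0, 0, 0, 40, 0.2, 0, 0, 0, 0, 0]
}}

```text
time: 11.38
position: [0.6255, 0.1086, -0.035]
tool_rot: [0.076, 0.997, 0.0, 0.007]
ft_force: [3.6, -1.1, 9.1]
opening: 0.0397
grip_force: 4.6
```

Request:
{"api": "move_arm", "payload": {
  "motion": [40, 0, 0, 0, 0, 0, 0]
}}

```text
time: 11.47
position: [0.6247, 0.1087, -0.035]
tool_rot: [0.076, 0.997, 0.0, 0.006]
ft_force: [0.9, -0.2, 10.9]
opening: 0.04
grip_force: 5.5
```

Request:
{"api": "move_arm", "payload": {
  "motion": [40, 0.3, 0, 0.02, 0, 0, 0, 40, 0.3, 0, 0, 0, 0, 0, 40, 0.3, 0, 0, 0, 0, 0, 40, 0.3, 0, 0, 0, 0, 0, 40, 0.3, 0, 0, 0, 0, 0]
}}

```text
time: 11.88
position: [0.5896, 0.1142, -0.0351]
tool_rot: [0.076, 0.997, 0.0, 0.008]
ft_force: [4.4, -0.7, 10.7]
opening: 0.04
grip_force: 5.3
```

Request:
{"api": "move_arm", "payload": {
  "motion": [40, 0.3, 0, 0.02, 0, 0, 0, 40, 0.3, 0, 0, 0, 0, 0, 40, 0.3, 0, 0, 0, 0, 0, 40, 0.3, 0, 0, 0, 0, 0, 40, 0, 0, 0, 0, 0, 0]
}}

```text
time: 12.3
position: [0.5598, 0.119, -0.0351]
tool_rot: [0.076, 0.997, 0.0, 0.008]
ft_force: [2.3, -0.1, 15.4]
opening: 0.0398
grip_force: 7.3
```

```bash
python3 look.py
```

```text
12.3 [ 0.55980595  0.11900368 -0.03510831] [ 2.32590585 -0.13838211 15.44975172]
toolx yaw 2.9902865140706063
card width 0.08944895260142557 centre [0.5618421  0.11917309] yaw -0.16756889 top row 154
```

Request:
{"api": "move_arm", "payload": {
  "motion": [40, 0.3, 0, -0.02, 0, 0, 0, 40, 0.3, 0, 0, 0, 0, 0, 40, 0.15, 0, 0, 0, 0, 0, 40, 0, 0, 0, 0, 0, 0]
}}

```text
time: 12.68
position: [0.5412, 0.1219, -0.0351]
tool_rot: [0.076, 0.997, 0.001, 0.007]
ft_force: [1.7, -0.4, 13.1]
opening: 0.0402
grip_force: 6.6
```

Request:
{"api": "move_arm", "payload": {
  "motion": [40, 0.1, -0.2, 0, 0, 0, 0, 40, 0.1, -0.3, 0, 0, 0, 0, 40, 0.1, -0.4, 0, 0, 0, 0, 40, 0.1, -0.4, 0, 0, 0, 0, 40, 0.1, -0.4, 0, 0, 0, 0]
}}

```text
time: 13.1
position: [0.5224, 0.0826, -0.0351]
tool_rot: [0.076, 0.997, 0.002, 0.007]
ft_force: [1.5, 6.0, 14.2]
opening: 0.0401
grip_force: 7.4
```

```bash
python3 look.py
```

```text
13.1 [ 0.52244707  0.08261658 -0.03508609] [ 1.53342765  6.01425441 14.20180996]
toolx yaw 2.9891724628874705
card width 0.08945048639495573 centre [0.52501799 0.08271374] yaw -0.18603036 top row 153
```

Request:
{"api": "move_arm", "payload": {
  "motion": [40, 0.11, -0.4, 0, 0, 0, -0.1, 40, 0.11, -0.4, 0, 0, 0, -0.1, 40, 0.11, -0.4, 0, 0, 0, -0.1, 40, 0.11, -0.4, 0, 0, 0, -0.1, 40, 0.11, -0.4, 0, 0, 0, -0.1]
}}

```text
time: 13.57
position: [0.5023, 0.0343, -0.0351]
tool_rot: [0.051, 0.999, 0.001, 0.007]
ft_force: [1.9, 6.8, 15.7]
opening: 0.0399
grip_force: 8.0
```

Request:
{"api": "move_arm", "payload": {
  "motion": [40, 0.11, -0.4, 0, 0, 0, -0.1, 40, 0.11, -0.4, 0, 0, 0, -0.1, 40, 0.11, -0.4, 0, 0, 0, -0.1, 40, 0.11, -0.4, 0, 0, 0, -0.1, 40, 0.11, -0.4, 0, 0, 0, -0.1]
}}

```text
time: 13.98
position: [0.4844, -0.0149, -0.0351]
tool_rot: [0.027, 1.0, 0.0, 0.007]
ft_force: [2.6, 6.6, 18.0]
opening: 0.0402
grip_force: 8.9
```

```bash
python3 look.py
```

```text
13.9833 [ 0.48444666 -0.01491593 -0.03513564] [ 2.55898137  6.63440349 18.00623559]
toolx yaw 3.088507459214738
card width 0.08948178187970726 centre [ 0.48698372 -0.01438453] yaw -0.08320387 top row 153
```

Request:
{"api": "move_arm", "payload": {
  "motion": [40, 0.22, -0.42, -0.06, 0, 0, -0.14, 40, 0.22, -0.42, 0, 0, 0, -0.14, 40, 0.22, -0.42, 0, 0, 0, -0.14, 40, 0.22, -0.42, 0, 0, 0, -0.14, 40, 0.22, -0.42, 0, 0, 0, -0.14]
}}

```text
time: 14.45
position: [0.4537, -0.0674, -0.0351]
tool_rot: [-0.009, 1.0, -0.0, 0.005]
ft_force: [2.6, 4.9, 12.3]
opening: 0.0402
grip_force: 6.6
```

Request:
{"api": "move_arm", "payload": {
  "motion": [40, 0.22, -0.42, -0.02, 0, 0, -0.14, 40, 0.22, -0.4, 0, 0, 0, -0.14, 40, 0.22, -0.3, 0, 0, 0, -0.14, 40, 0.1, -0.2, 0, 0, 0, -0.14, 40, 0, 0, 0, 0, 0, 0]
}}

```text
time: 14.87
position: [0.4346, -0.1019, -0.0351]
tool_rot: [-0.036, 0.999, -0.001, 0.003]
ft_force: [-0.6, 0.1, 13.4]
opening: 0.04
grip_force: 6.4
```

```bash
python3 look.py
```

```text
14.8667 [ 0.43460006 -0.10193996 -0.03511877] [-0.55117748  0.07783807 13.36469077]
toolx yaw 3.2143864860048827
card width 0.08951354355106766 centre [ 0.43743861 -0.10085822] yaw 0.0435694 top row 154
```

Request:
{"api": "move_arm", "payload": {
  "motion": [40, 0.15, -0.3, 0, 0, 0, -0.08, 40, 0.15, -0.4, 0, 0, 0, -0.08, 40, 0.15, -0.4, 0, 0, 0, -0.08, 40, 0.15, -0.4, 0, 0, 0, -0.08, 40, 0.14, -0.2, 0, 0, 0, -0.08]
}}

```text
time: 15.33
position: [0.4203, -0.1458, -0.0351]
tool_rot: [-0.056, 0.998, -0.001, 0.004]
ft_force: [3.3, 4.8, 13.3]
opening: 0.0402
grip_force: 6.5
```

Request:
{"api": "move_arm", "payload": {
  "motion": [40, 0, 0, 0, 0, 0, 0]
}}

```text
time: 15.42
position: [0.4199, -0.1464, -0.0351]
tool_rot: [-0.056, 0.998, -0.001, 0.003]
ft_force: [0.8, 0.5, 12.9]
opening: 0.0397
grip_force: 6.4
```

```bash
python3 look.py; python3 - <<'E'
from h import *
im=vision.get_image("top")
for col in("green","yellow"):
    for b in blobs(im,col,200): print(col,b.mean(0),rect(cam("top"),b,0))
E
```

```text
15.4167 [ 0.41991038 -0.14636163 -0.03510732] [ 0.81932515  0.4509298  12.90546153]
toolx yaw 3.2541491731672796
card width 0.0896186521840695 centre [ 0.42274141 -0.14514944] yaw 0.08477135 top row 154
yellow [155.98540146 263.10948905] (array([0.48268713, 0.26949701]), (89.4679183959961, 74.27658081054688), np.float64(-1.532131243314527))
yellow [160.7345679  127.95679012] (array([0.80187634, 0.27196808]), (90.03773498535156, 76.02845764160156), np.float64(-0.6869996208621734))
```

Card is at (0.4227, -0.1451), yaw 0.085, which is on target. I'll lift straight up, back off and check.

Request:
{"api": "move_arm", "payload": {
  "motion": [40, 0, 0, -0.1, 0, 0, 0, 40, 0, 0, -0.1, 0, 0, 0, 40, 0, 0, -0.2, 0, 0, 0, 40, 0, 0, -0.6, 0, 0, 0, 40, 0, 0, -1, 0, 0, 0]
}}

```text
time: 15.93
position: [0.4138, -0.1425, 0.01]
tool_rot: [-0.057, 0.998, 0.002, -0.003]
ft_force: [0.3, 0.6, 0.3]
opening: 0.0402
grip_force: 0.0
```

Request:
{"api": "move_arm", "payload": {
  "motion": [40, 0, 0, -1, 0, 0, 0, 40, 0, 0, -1, 0, 0, 0, 40, 0, 0, -1, 0, 0, 0, 40, 0, 0, -1, 0, 0, 0, 40, 0, 0, -1, 0, 0, 0]
}}

```text
time: 16.35
position: [0.4159, -0.1437, 0.1378]
tool_rot: [-0.057, 0.998, 0.0, -0.0]
ft_force: [-0.7, -0.1, 0.2]
opening: 0.0398
grip_force: 0.0
```

Request:
{"api": "move_arm", "payload": {
  "motion": [40, -1, 0, 0, 0, 0, 0, 40, -1, 0, 0, 0, 0, 0, 40, -0.6, 0, 0, 0, 0, 0, 40, 0, 0, 0, 0, 0, 0, 40, 0, 0, 0, 0, 0, 0]
}}

```text
time: 16.77
position: [0.4807, -0.1363, 0.1363]
tool_rot: [-0.058, 0.998, 0.0, -0.001]
ft_force: [-0.1, 0.9, -0.1]
opening: 0.0404
grip_force: 0.0
```

```bash
python3 - <<'E'
from h import *
s=env.state();print(s['position'],s['ft_force'])
w=vision.get_image("wrist");c=cam("wrist",s);sc=vision.get_image("scene")
for n,im,cc in(("w",w,c),("s",sc,cam("scene"))):
  for col in("green","yellow"):
    h=cv2.cvtColor(im,cv2.COLOR_RGB2HSV)
    for b in blobs(im,col,60): print(n,col,b.mean(0).round(),rect(cc,b,0 if col=="green" else .004))
  # white border: union of green and yellow hull around field
cv2.imwrite('pics/f.png',np.hstack([sc[60:300,120:320].repeat(2,0).repeat(2,1),cv2.resize(w,(400,300))if 0 else cv2.copyMakeBorder(cv2.resize(w,(400,300)),0,180,0,0,cv2.BORDER_CONSTANT)])[...,::-1])
E
```

```text
[ 0.48068122 -0.13629987  0.1363342 ] [-0.12556372  0.9150325  -0.14109405]
w yellow [256. 119.] (array([ 0.42287015, -0.14475906]), (98.20301818847656, 88.75652313232422), np.float64(0.08754971474878162))
s yellow [287. 307.] (array([0.80567157, 0.28174622]), (101.2195053100586, 90.47869110107422), np.float64(0.8870517545750726))
s yellow [360. 206.] (array([0.49104916, 0.26987421]), (100.45341491699219, 91.13848876953125), np.float64(0.054794035924486735))
s yellow [246. 116.] (array([ 0.38773416, -0.14782115]), (88.25344848632812, 34.677547454833984), np.float64(-1.474541354298648))
```

View pics/f.png

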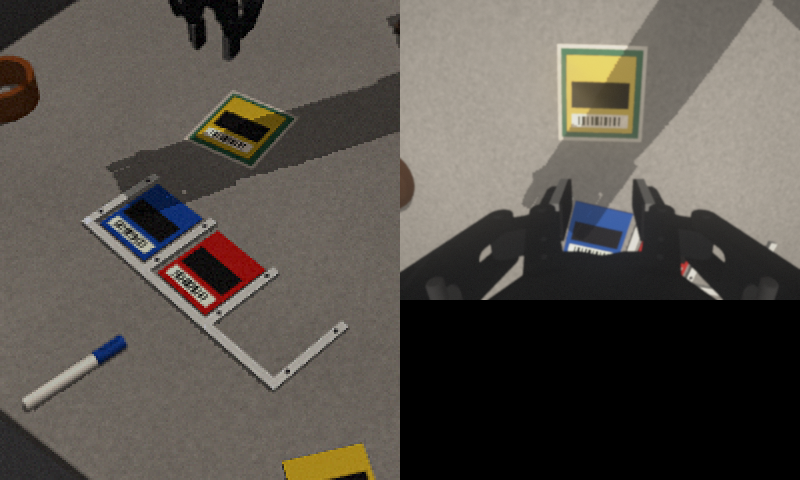

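The yellow card lies squarely in the field, at (241,128) in the scene panel, with an even green margin all round. The red and blue cards are undisturbed and the arm is clear. I'll hand in.

```bash
python3 -c "
from workcell import env
print(env.close_job())"
```

```text
the job is handed in; nothing more can be done
None
```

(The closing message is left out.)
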